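# Bolt the mixer base, then mesh the beater and hold it home

## Robot

A 7-joint arm with a two-finger parallel gripper is mounted at the origin on the work surface. World frame = base frame: x ahead of the robot, y to its left, z up, the work surface at z = 0. Lengths are in m, angles in rad, forces in N, time in s.
With the tool pointing down it reaches from about 0.4 to 0.85 m from the base axis. Payload 6.9 kg.
Tool frame: the origin (TCP) lies midway between the tips of the shut fingers; the grasp point (between the pads) lies behind it (ctrl.pinch_z is the z of the grasp point in the tool frame, in m); z points along the fingers, y is the direction in which the jaws open and shut (so a half turn about z gives the same grasp; the last joint's range is limited). The gripper opens to 85 mm and grips with 20 to 120 N. Pads are 22 mm wide; open, the fingers measure 114 mm over their backs; the gripper's body (76 mm by 85 mm) begins 54 mm behind the grasp point. The pads swing forward as they close: fully open they stand 13 mm farther back than shut.
Start: joints at [1.315, 0.507, -0.238, 1.5, 0.126, 1.149, -0.155], TCP at [0.221, -0.585, 0.231] pointing down, gripper open.
Joint ranges: [-3.08, 3.08], [-0.24, 2.05], [-1.43, 1.35], [0, 2.5], [-1.52, 4.66], [0.17, 1.96], [-2.89, 2.89]. Speed limits (rad/s): [2.39, 2.39, 3.14, 3.14, 3.14, 3.14, 3.14].

## Interface

Orientations are given as a unit quaternion [w, x, y, z].
In Python, from station import ctrl, get_state, vision, ticket, models gives the robot as it stands. Calls block until the motion is done:
- ctrl.movep(position, orientation): joint-space move of the TCP to a pose.
- ctrl.movel(position, frame=None, max_speed=0.15): straight line of the TCP; frame=None keeps the orientation; max_speed is the mean speed in m/s.
- ctrl.set_joints(angles): joint-space move.
- ctrl.ungrasp() and ctrl.close_gripper(force=None): open the fingers fully, or close them until they stop; force is the grip in N (None keeps the last).
- ctrl.pause(seconds).
- ctrl.ik(position, orientation): joint angles nearest the present ones, or None.
- get_state(): the state.
- vision.grab_frame(name): name is "side" or "top" or "wrist"; returns (picture, depth): 384x512x3 uint8, blue, green, red; 384x512 float32, m along the optical axis (not along the pixel's ray), 0 where there is no reading.
- vision.camera_info(name): a dict with "mtx" (3x3 intrinsics, pixels), "dist_coeffs" ([k1, k2, p1, p2, k3] as OpenCV has them; the pictures are not rectified), "R" (3x3) and "t" (3): a world point X has camera coordinates R X + t; the wrist camera has in their place "hand_eye" (4x4, takes a point from camera to tool coordinates, whose origin is the TCP and whose axes are the flange's). Camera axes: x right, y down, z forward; pixel columns grow to the right and rows downward; lengths in m; the calibration is good to about 2 mm. A picture is of the moment at which its call begins: read the wrist's pose just before it. camera_info takes no time and is no camera call.
A pose or a line that the arm cannot do raises ctrl.Unreachable and nothing moves.
- ticket.close_job(): hands the job in, once; it reports no verdict.
Trained networks look in the newest picture that a camera, given by its name, has taken for a name from the list of things; names that differ only in an ending like _2 or _b are one class to them, and where a whole thing is asked for, a point or a joint stands for the part that bears it (a point fixed in the world has none). Each returns a list of dicts, best first, with "p" (0 to 1); they miss things now and then, are a little off and sometimes report something else, mostly with a low value. They report only what shows in the picture. A call takes as long as a camera call. They do not tell look-alikes from the thing itself.
- models.recognise(camera, target): "point" ([column, row] in pixels, amid what is visible of it).
- models.masks_of(camera, target): "mask" (384x512 bool, what is visible of it) and "point" ([column, row] in pixels, amid what is visible of it).
The state is a dict: "time": time; "qpos": joint angles; "qd": joint speeds; "tau": joint torques, N m; "tcp_pos": TCP position; "eef_rot": TCP orientation; "contact_force": force on the tool from outside, world axes, zero at the start; "wrist_torque": the same for the moment, N m; "width": finger opening in m.
Only numpy, scipy, OpenCV 4.12 (cv2) and the standard library are available. Lean on these libraries where they do the work, as an engineer would, in place of code of your own. Each camera call takes 0.05 s, during which the arm holds its last target.

## Task

Slide the mixer base's barrel bolt fully home through its keeper so that the base is locked to its dock, then lift the beater from its wooden rest by the red grip, lower it into the orange drive on top of the base, turned so that its splines mesh, and push it fully home against the spring until its collar sits down on the drive. Finish still holding the beater by the grip and pressing it home, ready for me to put its clip in: do not let go. Leave the food tub, the jar and the spoon where they are.

Things in the scene. Friction and masses are not known exactly. Their poses are not given: they have to be found in the camera images.
- bolt (a joint): travel of the brass barrel bolt on the steel dock plate in front of (robot side of) the white round mixer base: 0 = fully drawn, 0.045 m = fully home through the white keeper. It slides along the -y direction of bolt_knob with about 2.5 N of friction and stays where it is left.
- bolt_knob (a point): centre of the bolt's black upright round knob, 16 mm diameter, 30 mm tall, on a 10 mm post, 77 mm above the table; it rides with the bolt. z is up; the bolt goes home along this frame's -y. The guides and keeper beside it rise to 40 mm above the table.
- drive (a point): centre of the drive's mouth on top of the mixer base, level with the tops of its four orange jaws (each 11 by 11 mm, 24 mm tall), 82 mm above the table. They leave a cross of two slots, 9 mm wide, along this frame's x and y; z is up. The gear train holds it (0.25 N m of friction, turns at most 0.8 rad either way). The beater meshes in any of its four quarter turns.
- plunger (a joint): the sprung steel pin, 7 mm diameter, in the middle of the drive; 0 = up (its top 13 mm below the mouth), it grows as it is pressed down: 0.008 m when the beater's collar sits on the jaws (that takes about 10 N, against 4 N at the start of its travel). When let go, the spring lifts the beater about 8 mm.
- beater_grip (a point): centre of the red grip of the beater, a block 26 mm along x, 12 mm along y, 32 mm tall along z (up). The beater weighs about 90 g and stands upright in its rest. Wire loops, at most 58 mm wide, begin 17 mm below this point; collar underside 76 mm below it.
- beater_collar (a point): centre of the underside of the beater's round grey collar (46 mm diameter, 4 mm thick), axes as the grip. In the rest it lies on the rest's top; when home, on the jaw tops. Below it are four steel splines in a cross along x and y (5 mm thick, 26 mm tip to tip, 15 mm down, rounded lower edges) and a 5 mm pilot pin reaching 21 mm down.
- stand: light wooden beater rest, fixed, 85 by 85 by 40 mm with a 34 mm through-hole in its middle; origin at the centre of its underside, z up.
- tub: closed clear food tub with a green clip-on lid, 107 by 107 by 58 mm, bystander; origin at the centre of its underside
- jar: small glass jar with steel twist cap, 60 mm diameter, 85 mm tall, bystander; origin at the centre of its underside
- spoon: aluminium spoon, 190 mm long, bystander, lying along its x
- mixer: fixed dock plate 240 (x) by 220 (y) by 10 mm carrying the white round mixer drum (156 mm diameter, top 56 mm above the table, axis at x = +30 mm) and, at x = -95 mm, the bolt's track along y; origin at the centre of the plate's underside, z up.
There are look-alikes about, which are no part of the job. What is shaped like the part that bears beater_grip but blue or pink is not meant.

How it is judged:
On the way, in this order (a step that is already met when the one before it is completed fails the run):
1. the bolt is home through its keeper (value of joint bolt above 0.038 m), for 0.2 s.
2. the beater is meshed and pressed home (value of joint plunger above 0.005 m and z of beater_collar in the frame of drive below 0.003 m and horizontal distance between beater_collar and drive below 0.004 m), for 0.2 s.
At the end, for the whole second after the job is handed in: The bolt is at least 38 of 45 mm home; the beater is meshed, its collar within 3 mm of the jaw tops, centred within 4 mm, upright within 7 degrees; the spring pin is pressed at least 5 mm; the fingers still hold the red grip, within 30 mm of its centre, with over 2 N (all of step 2 and value of joint bolt above 0.038 m and angle between beater_collar's own z axis and vertical below 0.12 rad and contact force between the fingers and beater above 2 N and distance between the grasp point and beater_grip below 0.03 m); the arm keeps its last pose, push and grip.
It fails at once if the tub, the jar or the spoon is pushed more than 30 mm (distance of any of tub, jar, spoon from where it was at the start of the episode above 0.03 m).
It also fails if it takes over 51 s, if anything falls off the work surface, if the arm or the gripper's body presses on something with over 40 N, if the wrist force passes 120 N, or if a joint passes its speed limit or range.

## Working session

There is one attempt and no reset: what is moved stays moved. The work goes in short steps, each a Python script; the robot and the scene stay as the last script left them, time stands still between calls to the robot, and variables do not carry over. Pictures are saved under pics/ and viewed, and the job is handed in when it is done.

```bash
ls; mkdir -p pics
python3 - <<'E'
from station import ctrl,get_state,vision
import cv2
s=get_state();print(s['time'],s['tcp_pos'],s['eef_rot'],ctrl.pinch_z,s['width'])
import numpy as np
for n in ['side','top','wrist']:
    p,d=vision.grab_frame(n);cv2.imwrite(f'pics/{n}0.png',p);np.savez(f'{n}0.npz',p=p,d=d);print(vision.camera_info(n))
E
```

```text
pics
0.0 [ 0.22099186 -0.58410761  0.23044085] [-8.52169918e-04  9.83680751e-01  1.79920612e-01 -1.65512368e-04] -0.0187 0.08529931366564711
{'mtx': array([[362.11877263,   0.        , 258.16539069],
       [  0.        , 362.11877263, 195.42696686],
       [  0.        ,   0.        ,   1.        ]]), 'dist_coeffs': array([-0.01943138,  0.        ,  0.        ,  0.        ,  0.        ]), 'R': array([[-0.99517784, -0.09755416,  0.01021006],
       [-0.06462542,  0.57381429, -0.8164317 ],
       [ 0.07378763, -0.81315457, -0.57735175]]), 't': array([0.52389153, 0.05961985, 1.11768217])}
{'mtx': array([[480.88725871,   0.        , 251.91157912],
       [  0.        , 480.88725871, 197.11229967],
       [  0.        ,   0.        ,   1.        ]]), 'dist_coeffs': array([0.05091219, 0.        , 0.        , 0.        , 0.        ]), 'R': array([[ 1.08273663e-02, -9.99941066e-01, -7.95275345e-04],
       [-9.89578362e-01, -1.06009469e-02, -1.43604613e-01],
       [ 1.43587719e-01,  2.34184701e-03, -9.89634823e-01]]), 't': array([0.05923543, 0.52670605, 1.27457993])}
{'mtx': array([[267.22853252,   0.        , 249.70526703],
       [  0.        , 267.22853252, 195.16078851],
       [  0.        ,   0.        ,   1.        ]]), 'dist_coeffs': array([-0.05001923,  0.        ,  0.        ,  0.        ,  0.        ]), 'hand_eye': array([[ 5.86297576e-05, -9.58013627e-01, -2.86722665e-01,
         7.25507132e-02],
       [ 9.99999974e-01,  1.19651914e-04, -1.95305131e-04,
         8.87781604e-04],
       [ 2.21411892e-04, -2.86722646e-01,  9.58013609e-01,
        -1.41149507e-01],
       [ 0.00000000e+00,  0.00000000e+00,  0.00000000e+00,
         1.00000000e+00]])}
```

View pics/top0.png

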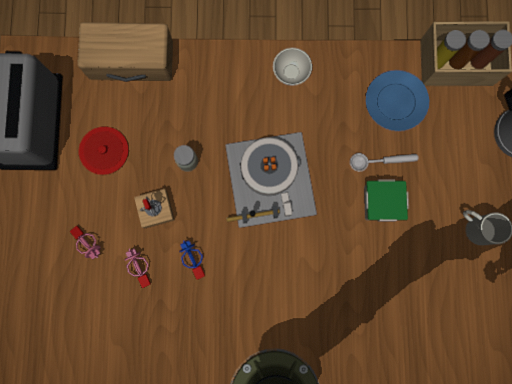

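View pics/side0.png

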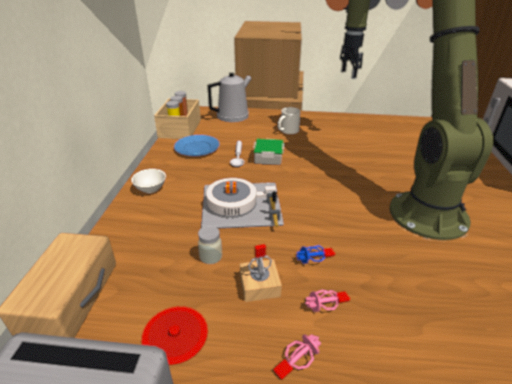

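View pics/wrist0.png

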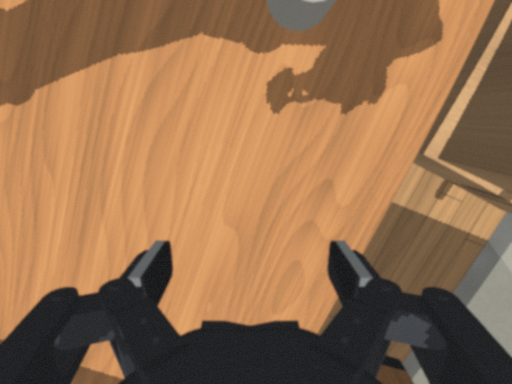

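The top view shows four candidates with red grips:
- **(152,205):** stands upright in the wooden rest, with grey wire.
- **(87,243) and (138,266):** lying down, pink.
- **(193,258):** lying down, blue.

The one in the rest at (152,205) fits the description, so I'll enlarge it to confirm. The mixer is at (270,180), with the bolt at about (253,213).

```bash
cat > h.py <<'E'
import numpy as np,cv2
from station import ctrl,get_state,vision,ticket,models
from scipy.spatial.transform import Rotation as Rn
def rot(q): return Rn.from_quat([q[1],q[2],q[3],q[0]]).as_matrix()
def quat(M):
    q=Rn.from_matrix(M).as_quat(); return [q[3],q[0],q[1],q[2]]
def down(yaw): # tool z down; tool y axis direction at angle yaw in world
    y=np.array([np.cos(yaw),np.sin(yaw),0]);z=np.array([0,0,-1.]);x=np.cross(y,z)
    return quat(np.c_[x,y,z])
def campose(n,st=None):
    c=vision.camera_info(n)
    if n=='wrist':
        T=np.eye(4);T[:3,:3]=rot(st['eef_rot']);T[:3,3]=st['tcp_pos']
        W=T@c['hand_eye'];return c,W[:3,:3],W[:3,3]
    R=c['R'];return c,R.T,-R.T@c['t']
def onz(n,px,z,st=None):
    c,R,o=campose(n,st)
    u=cv2.undistortPoints(np.array(px,float).reshape(-1,1,2),c['mtx'],c['dist_coeffs']).reshape(-1,2)
    r=np.c_[u,np.ones(len(u))]@R.T
    return o+r*((z-o[2])/r[:,2])[:,None]
def cloud(n,d,st=None):
    c,R,o=campose(n,st)
    vv,uu=np.mgrid[:384,:512]
    u=cv2.undistortPoints(np.c_[uu.ravel(),vv.ravel()].astype(float).reshape(-1,1,2),c['mtx'],c['dist_coeffs']).reshape(-1,2)
    P=np.c_[u,np.ones(len(u))]*d.reshape(-1,1)
    return (P@R.T+o).reshape(384,512,3)
def proj(n,X,st=None):
    c,R,o=campose(n,st)
    P=(np.atleast_2d(X)-o)@R
    return cv2.projectPoints(P,np.zeros(3),np.zeros(3),c['mtx'],c['dist_coeffs'])[0].reshape(-1,2)
E
python3 - <<'E'
from h import *
p=np.load('top0.npz');t=p['p']
a=cv2.resize(t[180:290,60:220],None,fx=4.5,fy=4.5,interpolation=cv2.INTER_CUBIC);cv2.imwrite('pics/cA.png',a)
a=cv2.resize(t[125:235,215:325],None,fx=5,fy=5,interpolation=cv2.INTER_CUBIC);cv2.imwrite('pics/cB.png',a)
s=np.load('side0.npz')['p']
a=cv2.resize(s[170:310,190:350],None,fx=4.2,fy=4.2,interpolation=cv2.INTER_CUBIC);cv2.imwrite('pics/cC.png',a)
C=cloud('top',p['d']);m=C[...,2]
for (u,v) in [(146,203),(152,208),(270,164),(253,213),(287,205),(185,155),(388,200),(30,300)]: print(u,v,C[v,u])
# plate corners
print(onz('top',[[227,143],[301,133],[316,214],[238,225],[136,195],[166,189],[174,218],[141,226]],0.01))
E
```

```text
146 203 [0.49423978 0.33108483 0.13431025]
152 208 [0.48988072 0.32988408 0.0662548 ]
270 164 [0.61425616 0.01678843 0.05895947]
253 213 [0.4768197  0.06148982 0.08862556]
287 205 [ 0.50397614 -0.03007404  0.04879463]
185 155 [0.62987384 0.24365901 0.08793131]
388 200 [ 0.51901389 -0.29864582  0.05957476]
30 300 [2.45286792e-01 6.59234792e-01 3.54403274e-04]
[[ 0.68422785  0.13720993  0.01      ]
 [ 0.71551722 -0.07239781  0.01      ]
 [ 0.48471841 -0.11314574  0.01      ]
 [ 0.45178963  0.10258662  0.01      ]
 [ 0.53258974  0.38755517  0.01      ]
 [ 0.55041576  0.30499871  0.01      ]
 [ 0.46938824  0.27994345  0.01      ]
 [ 0.44635604  0.36987056  0.01      ]]
```

View pics/cA.png

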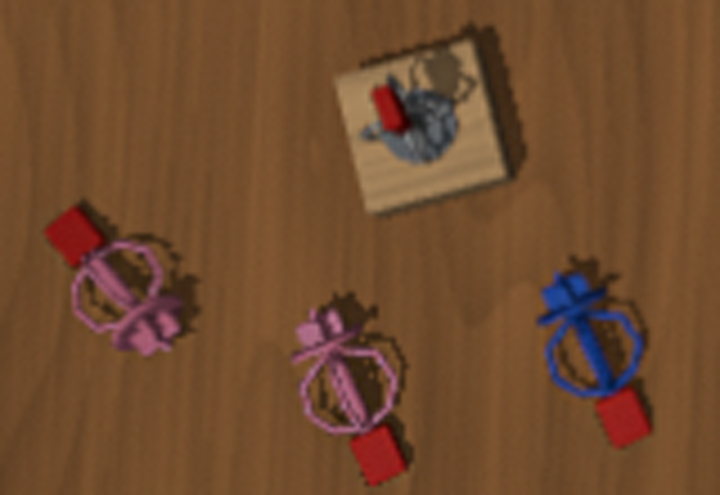

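View pics/cB.png

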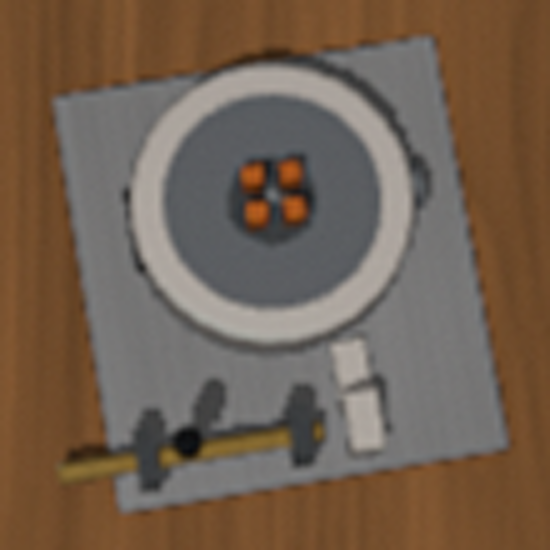

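View pics/cC.png

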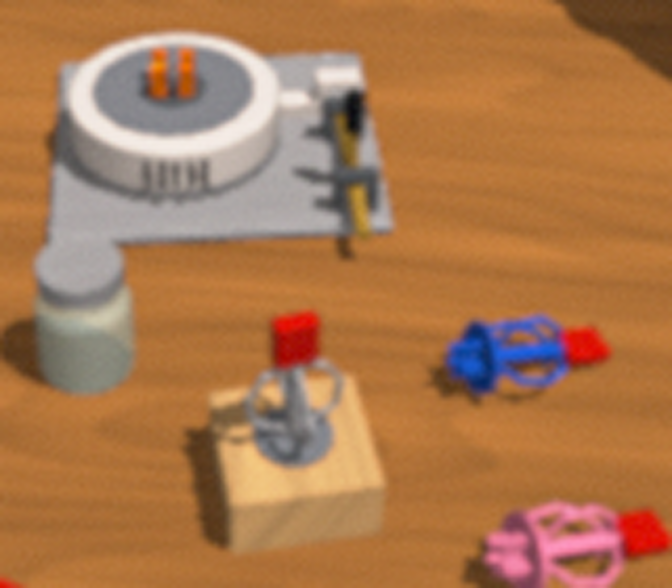

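The crops confirm it: the grey beater upright in the rest at (152,205) is the target, and the blue and pink ones are lying down. The bolt knob is near (253,213), with the keeper to its right at (287,205). Next I'll take a closer wrist view over the mixer.

Run:
```python
from h import *
ctrl.movep([0.55,0.05,0.22],down(-1.416))
ctrl.close_gripper(30)
st=get_state();p,d=vision.grab_frame('wrist')
np.savez('w1.npz',p=p,d=d,pos=st['tcp_pos'],q=st['eef_rot']);print(st['time'],st['tcp_pos'],st['width'])
cv2.imwrite('pics/w1.png',cv2.resize(p,(768,576)))
C=cloud('wrist',d,st)
hsv=cv2.cvtColor(p,cv2.COLOR_BGR2HSV)
o=((hsv[...,0]>5)&(hsv[...,0]<18)&(hsv[...,1]>200)&(C[...,2]>0.076)&(C[...,2]<0.09))
n,l,s,c=cv2.connectedComponentsWithStats(o.astype(np.uint8))
for i in range(1,n):
    if s[i,4]>15: print(c[i],s[i,4],C[l==i].mean(0),onz('wrist',c[i],.082,st))
```

```text
3.45 [0.54999076 0.05002172 0.22000682] -5.1558506237776766e-05
```

View pics/w1.png

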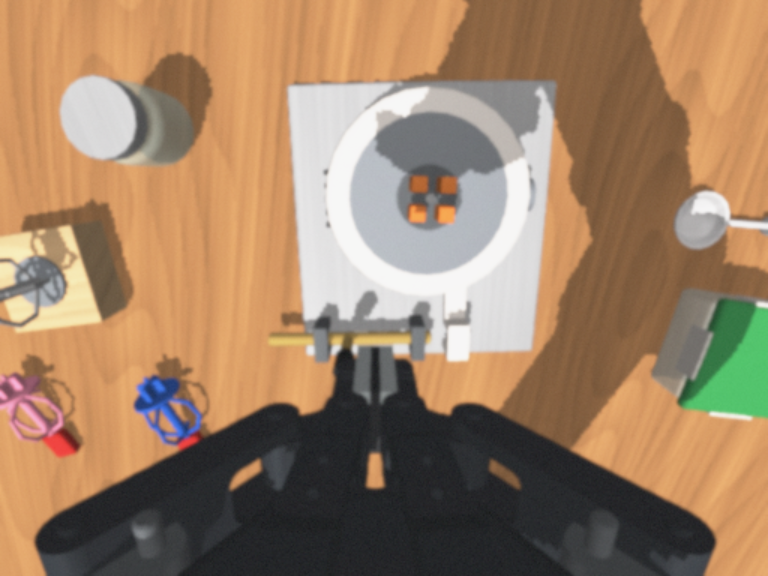

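The wrist view (768 px scale) shows the jaws at (418,184), (447,185), (417,214) and (446,215). The knob is beside the left fingertip at (345,360), and the keeper is at (457,325). My colour filter found nothing, so I'll refine it.

Run:
```python
from h import *
f=np.load('w1.npz');p,d=f['p'],f['d'];st=dict(tcp_pos=f['pos'],eef_rot=f['q'])
C=cloud('wrist',d,st)
hsv=cv2.cvtColor(p,cv2.COLOR_BGR2HSV)
print(hsv[143,278],C[143,278],hsv[123,279],C[123,279])
o=np.zeros(p.shape[:2],bool)
o[105:160,260:320]=((hsv[...,0]<25)&(hsv[...,1]>120)&(p[...,2]>110))[105:160,260:320]
n,l,s,c=cv2.connectedComponentsWithStats(o.astype(np.uint8))
P=[]
for i in range(1,n):
    if s[i,4]>15: P.append(onz('wrist',c[i],.082,st)[0]);print(c[i],s[i],C[l==i].max(0),P[-1])
P=np.array(P);print(P.mean(0))
pts=np.array([[418,184],[447,185],[417,214],[446,215]])/1.5
J=onz('wrist',pts,.082,st);print(J,J.mean(0))
for a,b in [(0,1),(2,3)]:
    v=J[a]-J[b];print(np.arctan2(-v[0],v[1]))
for a,b in [(2,0),(3,1)]:
    v=J[b]-J[a];print(np.arctan2(v[1],v[0]))
# plate edges wrist
E=onz('wrist',np.array([[289,86],[556,82],[532,349]])/1.5,.01,st);print(E)
print('knob top',onz('top',[[252.4,213]],.086))
print('knob wrist',onz('wrist',np.array([[345,358]])/1.5,.085,st))
cv2.imwrite('pics/w1c.png',cv2.resize(p[90:260,170:330],None,fx=4.4,fy=3.5))
# top jaws
pt=np.array([[253,178],[291,171],[257,213],[295,208]])/5+[215,125]
print(onz('top',pt,.082).mean(0))
```

```text
[ 16 170 246] [0.59946033 0.02720678 0.08148377] [ 12 185 181] [0.61939452 0.02983761 0.08127027]
[278.91869919 122.22764228] [273 117  12  12 123] [0.62584403 0.03537036 0.08194362] [0.62013633 0.0301371  0.082     ]
[298. 123.] [293 118  11  11 119] [0.62795454 0.01554615 0.08225117] [0.6224527  0.01086805 0.082     ]
[277.59090909 141.64393939] [272 136  12  12 132] [0.62201256 0.06029427 0.36115476] [0.60079762 0.02793733 0.082     ]
[295.97887324 142.        ] [290 136  13  13 142] [0.60860384 0.01336088 0.08249474] [0.60342683 0.0090954  0.082     ]
[0.61170337 0.01950947 0.082     ]
[[0.61967114 0.0303106  0.082     ]
 [0.62213023 0.01080205 0.082     ]
 [0.59983701 0.02732996 0.082     ]
 [0.60231124 0.00743566 0.082     ]] [0.6109874  0.01896957 0.082     ]
0.12539051781949545
0.1237336492148096
0.1491624149107324
0.1682510688370982
[[ 0.67882725  0.1388172   0.01      ]
 [ 0.7163245  -0.07322595  0.01      ]
 [ 0.48566572 -0.11444093  0.01      ]]
knob top [[0.47709571 0.06305868 0.086     ]]
knob wrist [[0.48590407 0.06174905 0.085     ]]
[0.610631   0.01814076 0.082     ]
```

View pics/w1c.png

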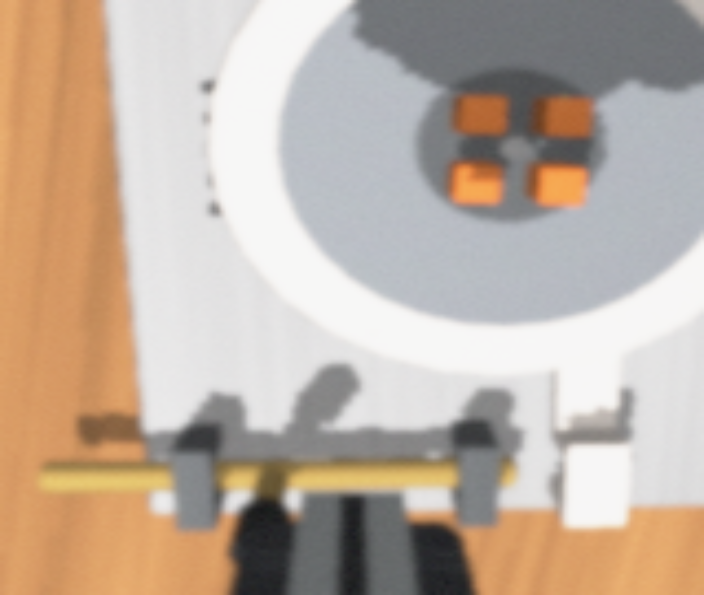

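Run:
```python
from h import *
K=np.array([0.4775,0.0628]);u=np.array([0.154,-0.988])
q=down(-1.416)
def P(s,z=.066): return [*(K+u*s),z]
ctrl.movep(P(-.042,.15),q)
ctrl.movel(P(-.042))
f0=get_state()['contact_force']@np.r_[u,0]
ctrl.movel(P(-.004),max_speed=.06)
s=-.004
while s<.035:
    s+=.003; ctrl.movel(P(s),max_speed=.04)
    st=get_state(); F=st['contact_force']@np.r_[u,0]-f0
    print(round(s,3),np.round(F,1),np.round((st['tcp_pos'][:2]-K)@u,4))
    if F<-9: break
p,d=vision.grab_frame('top');cv2.imwrite('pics/t2.png',cv2.resize(p[125:235,215:325],None,fx=5,fy=5))
p,d=vision.grab_frame('wrist');cv2.imwrite('pics/w2.png',p);print(get_state()['time'])
```

```text
-0.001 -0.8 -0.001
0.002 -2.3 0.0021
0.005 -1.5 0.0053
0.008 -0.3 0.0084
0.011 -0.8 0.0114
0.014 -0.9 0.0144
0.017 -1.7 0.0173
0.02 -3.9 0.0197
0.023 -11.3 0.0201
7.8833
```

View pics/w2.png

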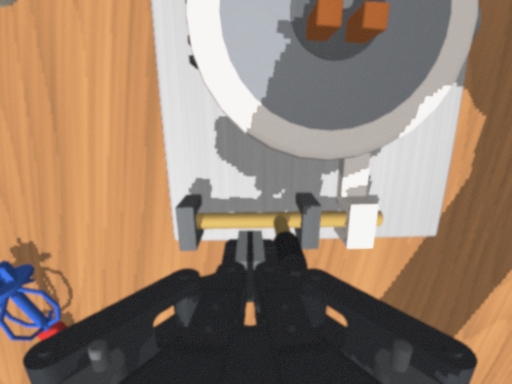

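View pics/t2.png

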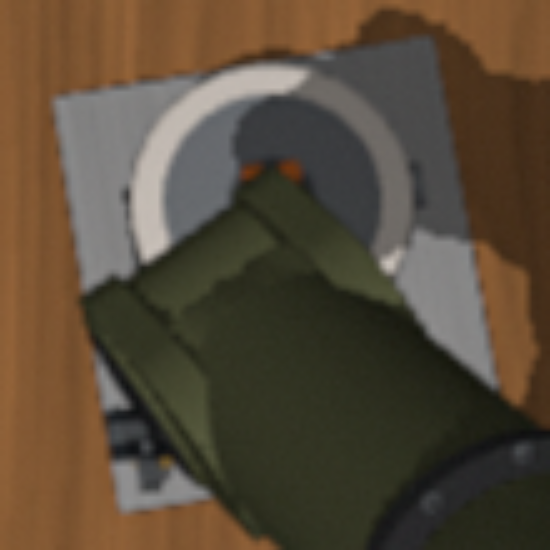

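The bolt tip now shows through the keeper at (380,218), and the force rose sharply at the stop. Now I'll back off, check the bolt from the top, and look at the beater.

Run:
```python
from h import *
K=np.array([0.4775,0.0628]);u=np.array([0.154,-0.988]);q=down(-1.416)
ctrl.movel([*(K+u*.012),.066]);ctrl.movel([*(K+u*.012),.13])
ctrl.movep([0.44,0.325,0.25],q);ctrl.ungrasp()
st=get_state();p,d=vision.grab_frame('wrist');np.savez('w3.npz',p=p,d=d,pos=st['tcp_pos'],q=st['eef_rot'])
t,dt=vision.grab_frame('top');np.savez('t3.npz',p=t,d=dt);print(get_state()['time'])
cv2.imwrite('pics/w3.png',p);cv2.imwrite('pics/t3.png',cv2.resize(t[125:235,215:325],None,fx=5,fy=5))
C=cloud('wrist',d,st);hsv=cv2.cvtColor(p,cv2.COLOR_BGR2HSV)
red=((hsv[...,0]<6)|(hsv[...,0]>174))&(hsv[...,1]>150)
m=red&(C[...,2]>.126)&(C[...,2]<.14)
Q=C[m];vv,uu=np.nonzero(m);print(m.sum(),np.c_[uu,vv].mean(0),Q.mean(0))
import sys
if m.sum()>10: print(cv2.minAreaRect((Q[:,:2]*1000).astype(np.float32)))
Ct=cloud('top',dt);ht=cv2.cvtColor(t,cv2.COLOR_BGR2HSV)
```

```text
10.75
252 [250.12301587 136.32142857] [0.49302047 0.33199154 0.13038701]
((493.1194763183594, 332.1227111816406), (24.21712875366211, 9.825021743774414), 23.435375213623047)
```

View pics/w3.png

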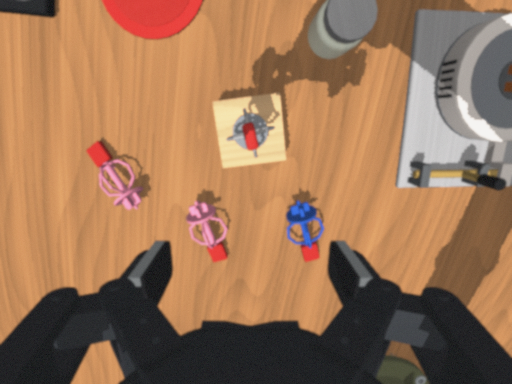

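View pics/t3.png

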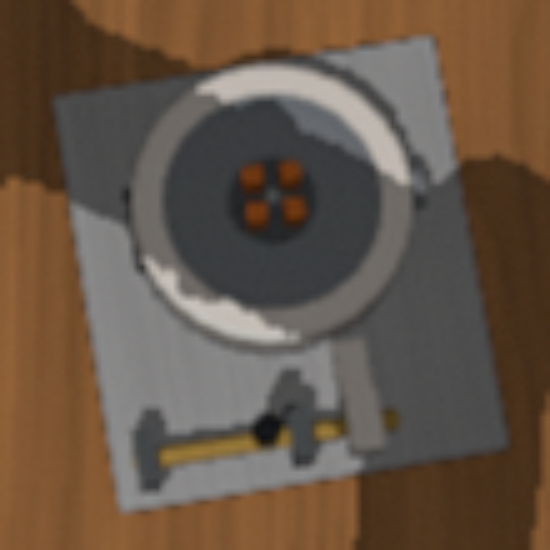

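The top view shows the knob moved from crop (187,440) to (267,429), about 42 mm, and the bolt now sticks out beyond the keeper at (392,418). The wrist view shows the red grip of the grey beater at (250,137), centred at about (0.493, 0.332), with its long axis at 23.4°. Grasping it next.

Run:
```python
from h import *
t=np.load('t3.npz');C=cloud('top',t['d']);h=cv2.cvtColor(t['p'],cv2.COLOR_BGR2HSV)
m=((h[...,0]<6)|(h[...,0]>174))&(h[...,1]>150)&(C[...,2]>.122);m[:,300:]=0
print('top grip',m.sum(),C[m].mean(0) if m.any() else '')
yaw=np.deg2rad(23.4)-np.pi/2
q=down(yaw);G=[0.4930,0.3320]
ctrl.movep([*G,0.18],q)
ctrl.movel([*G,0.103],max_speed=.1)
print(get_state()['contact_force'])
ctrl.close_gripper(70)
st=get_state();print(st['time'],st['width'],st['contact_force'],st['wrist_torque'],st['tcp_pos'])
p,d=vision.grab_frame('wrist');cv2.imwrite('pics/w4.png',p)
```

```text
top grip 90 [0.47436181 0.29078822 0.48352113]
[-0.06018051  0.63001341 -0.23488121]
12.775 0.010992664061652847 [ 0.42392993 -0.37821961  1.34926605] [-0.08915479  0.01810987  0.02253549] [0.49302964 0.33198027 0.10305104]
```

View pics/w4.png

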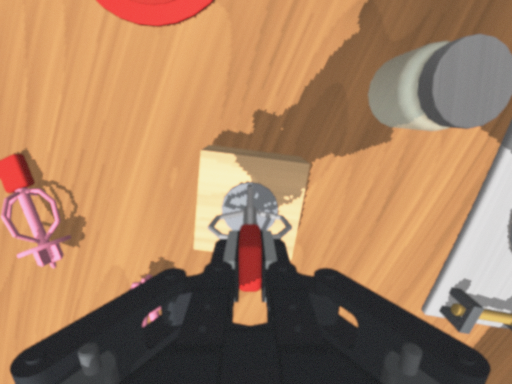

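The wrist view shows the red grip held squarely between the pads at (250,255), with the opening at 11 mm. I'll lift it and carry it to above the drive.

Run:
```python
from h import *
D=[0.6111,0.0190]
ctrl.movel([0.493,0.332,0.19]);print(get_state()['contact_force'])
ctrl.movep([*D,0.19],down(0.135-np.pi/2))
ctrl.pause(.2)
st=get_state();print(st['time'],st['tcp_pos'],st['contact_force'],st['wrist_torque'])
p,d=vision.grab_frame('wrist');np.savez('w5.npz',p=p,d=d,pos=st['tcp_pos'],q=st['eef_rot']);cv2.imwrite('pics/w5.png',cv2.resize(p[100:320,150:350],None,fx=3.5,fy=2.7))
p,d=vision.grab_frame('side');cv2.imwrite('pics/s5.png',cv2.resize(p[130:240,180:300],None,fx=5,fy=5))
```

```text
[-0.18588858 -0.27875657 -1.40336997]
15.025 [0.61092421 0.02079506 0.19013793] [-1.16636098  0.47873271 -1.72953591] [-0.07003601 -0.04068164 -0.01718014]
```

View pics/w5.png

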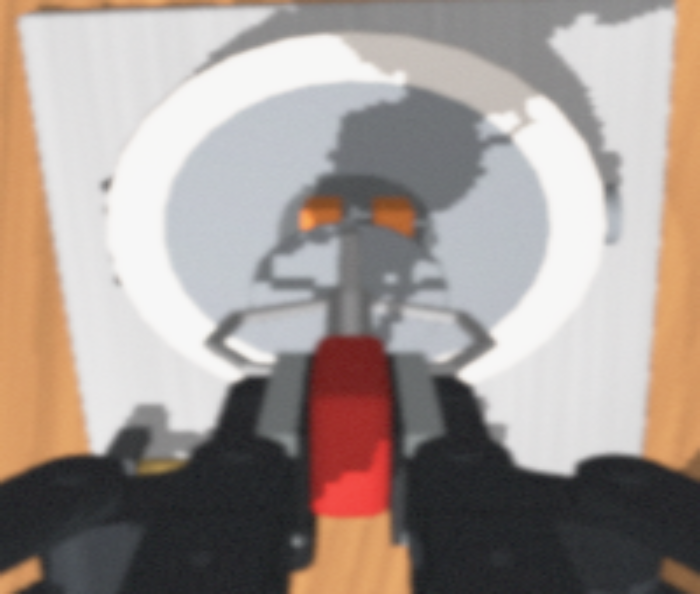

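View pics/s5.png

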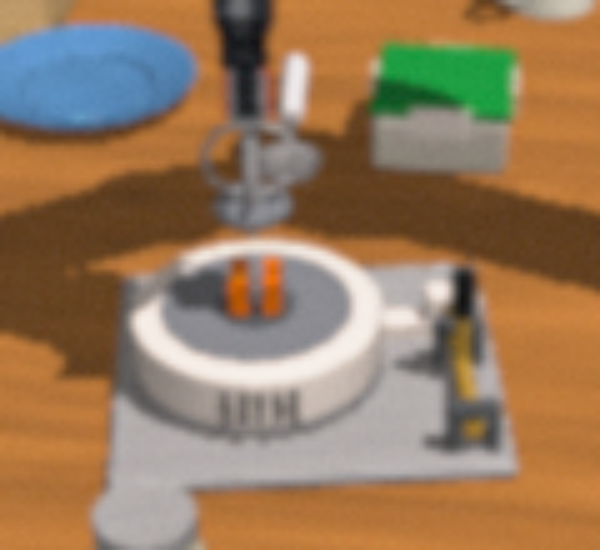

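The wrist view shows the stem lined up with the gap between the jaws, crop (350,320) against (357,215). The side view shows the beater hanging upright at (250,210), above the jaws. The TCP is about 1.8 mm off in y, so I'll correct that and then lower it while watching the force.

Run:
```python
from h import *
D=[0.6111,0.0190]
q=down(0.135-np.pi/2)
ctrl.movel([*D,0.172],frame=q,max_speed=.08) if False else ctrl.movel([*D,0.172],max_speed=.08)
ctrl.pause(.2)
st=get_state();print(st['tcp_pos'],st['eef_rot'],q);f0=st['contact_force']
z=.172
while z>.1535:
    z-=.003;ctrl.movel([*D,z],max_speed=.04)
    st=get_state();f=st['contact_force']-f0
    print(round(z,4),np.round(st['tcp_pos'],4),np.round(f,1),np.round(st['wrist_torque'],2))
    if f[2]>5 or np.hypot(f[0],f[1])>6:break
print(st['time'])
p,d=vision.grab_frame('wrist');cv2.imwrite('pics/w6.png',cv2.resize(p[100:320,150:350],None,fx=3.5,fy=2.7))
p,d=vision.grab_frame('side');cv2.imwrite('pics/s6.png',cv2.resize(p[130:240,180:300],None,fx=5,fy=5))
```

```text
[0.61130002 0.01912642 0.1723091 ] [-5.90452515e-05  9.97722596e-01  6.74503991e-02  2.50080632e-04] [np.float64(0.0), np.float64(0.9977227398442284), np.float64(0.06744875386340377), np.float64(0.0)]
0.169 [0.611  0.0189 0.1689] [ 1.1 -1.1  0. ] [-0.02  0.03 -0.01]
0.166 [0.6109 0.019  0.1657] [0.4 0.4 0.2] [0.01 0.02 0.02]
0.163 [0.6109 0.019  0.1627] [ 1.  -0.9  0.4] [0.02 0.01 0.07]
0.16 [0.611  0.019  0.1598] [ 0.9  0.3 -0.7] [ 0.08 -0.    0.01]
0.157 [0.611  0.019  0.1568] [ 2.2 -0.5  0.2] [ 0.06 -0.    0.02]
0.154 [0.611  0.0189 0.1538] [ 0.5 -0.5  0.1] [-0.03  0.01 -0.01]
0.151 [0.6114 0.0191 0.1514] [ 0.2 -0.7  4.2] [-0.02  0.11  0.01]
17.45
```

View pics/w6.png

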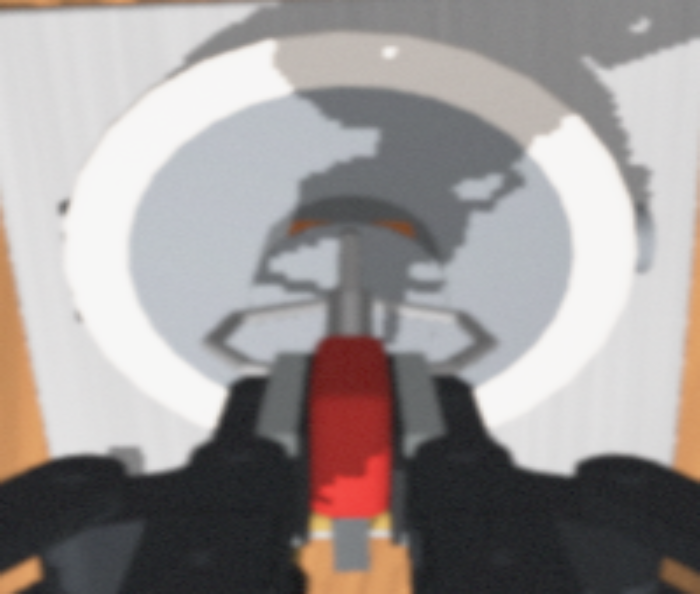

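View pics/s6.png

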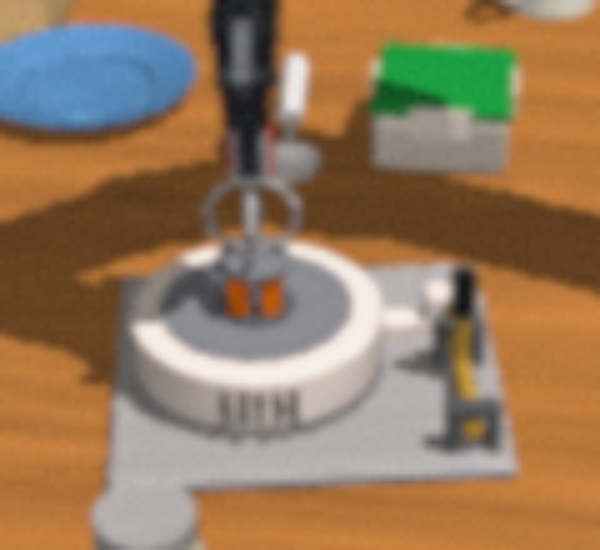

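The splines dropped past the jaw tops without resistance, and the 4 N spring contact came at the expected height. I'll tighten the grip and press it home.

Run:
```python
from h import *
D=[0.6111,0.0190]
f0=get_state()['contact_force'][2]-4.2
ctrl.close_gripper(110)
z=.151
while z>.139:
    z-=.0015;ctrl.movel([*D,z],max_speed=.03)
    st=get_state();f=st['contact_force']
    print(round(z,4),np.round(st['tcp_pos'],4),np.round(f[:2],1),round(f[2]-f0,1),np.round(st['wrist_torque'],2))
    if f[2]-f0>19 or np.hypot(f[0],f[1])>10:break
ctrl.pause(.3);st=get_state();print(st['tcp_pos'],st['contact_force'],st['width'],st['time'])
p,d=vision.grab_frame('wrist');cv2.imwrite('pics/w7.png',cv2.resize(p[100:320,150:350],None,fx=3.5,fy=2.7))
p,d=vision.grab_frame('side');cv2.imwrite('pics/s7.png',cv2.resize(p[130:240,180:300],None,fx=5,fy=5))
```

```text
0.1495 [0.6113 0.0191 0.1496] [-0.3 -0. ] 4.9 [-0.02 -0.06  0.01]
0.148 [0.6113 0.0191 0.1482] [ 0.5 -0.8] 5.0 [-0.06 -0.05  0.03]
0.1465 [0.6114 0.0191 0.1468] [-0.7  0.2] 5.8 [-0.01  0.05  0.06]
0.145 [0.6114 0.0191 0.1455] [-0.1 -0.4] 7.1 [-0.07  0.08  0.03]
0.1435 [0.6116 0.0192 0.145 ] [-1.5 -1.1] 14.1 [-0.19  0.59  0.05]
0.142 [0.6118 0.0193 0.1449] [-5.  -0.9] 24.4 [-0.41  1.35  0.02]
[0.6118107  0.01931549 0.14489334] [-4.48248003 -0.69413127 24.85496661] 0.010146008564103231 19.5667
```

View pics/w7.png

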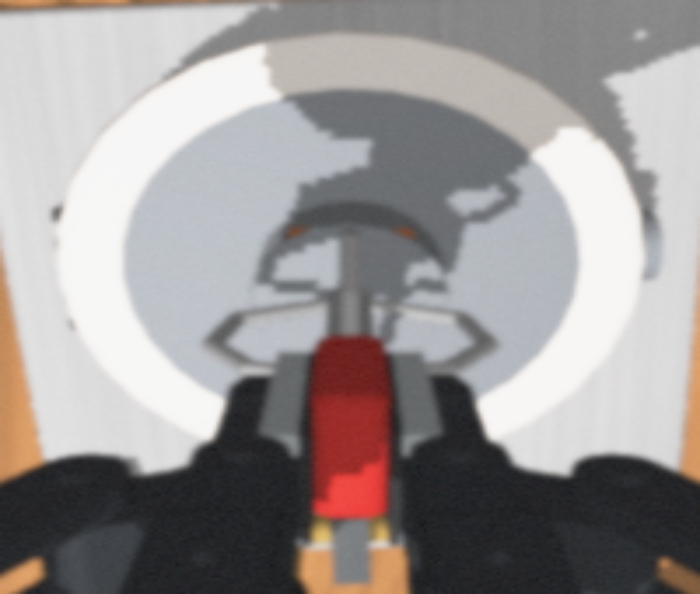

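View pics/s7.png

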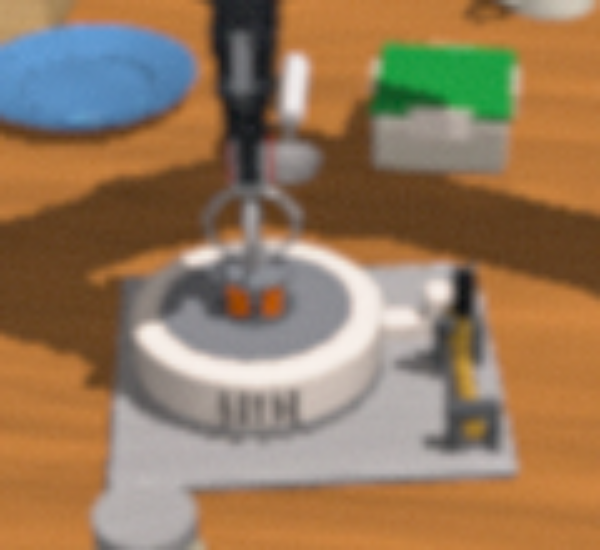

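The hard stop came at TCP z = 0.1449, against a predicted 0.145. The side view shows the collar down on the jaws at (250,275), the beater upright, and the bolt unmoved. Handing in while still holding.

```bash
python3 -c "
from station import *
ticket.close_job();s=get_state();print(s['time'],s['tcp_pos'],s['contact_force'],s['width'])"
```

```text
the job is handed in; nothing more can be done
the job is handed in; nothing more can be done
```

The bolt is home through its keeper and the beater is meshed and pressed fully home. I handed the job in at about 19.6 s with the gripper still holding the red grip; no verdict came back.

- **Bolt:** I pushed it with the closed fingers until the force rose sharply at its stop. In the pictures it had moved about 42 mm, and its tip stuck out beyond the keeper. That is slightly short of 45 mm, within what I can measure, and well above the 38 mm needed. It was still there in the last side view.
- **Beater:** I picked the grey one out of the rest, turned it about 16° to line up with the drive, and lowered it. The splines went in without resistance. Spring force began at about 4 N and rose to about 7 N, followed by a hard stop at a tool height of 144.9 mm, against a predicted 145 mm. That spring force is lower than the stated 10 N, but the height and the stiff stop agree that the collar is seated.
- **Final hold:** It is pressing down with about 25 N, with the grip set to 110 N and the fingers 10 mm apart. The tool is within about 1 mm of the measured drive centre.
- **Not checked:** I did not measure the beater's tilt; it looked upright in the side view. Nothing touched the tub, jar or spoon as far as I could see, but I did not measure their positions at the end. The state read after handing in was refused, so these figures are from just before.

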